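Transfer the specimen queue to the microscope tray

TASK

The four specimen containers stand in the carrier in the order in which they are to be examined, the first one next to the carrier's handle. Move all four into the metal bay tray, one to a bay and in the same order, so that the container from the place next to the carrier's handle ends in the bay next to the tray's handle and so on down the row. Keep the containers upright, set them down rather than drop them, and leave each standing on the floor of its bay.

Things in the scene. Friction and masses are not known exactly. Their poses are not given: they have to be found in the camera images.
- carrier: the carrier, where the row starts: fixed low grey plastic rack, 248 mm long (y), 64 mm wide (x), walls 16 mm high, a black wire handle sticking out 26 mm at its +y end. Origin: centre of its underside, on the bench; z up. Four places at y = +90 (first, by the handle), +30, -30, -90 mm, x = 0, each with a slate-blue insert holding one container. On either side of the bench, slanted up to 35 degrees
- bay_tray: the tray the row goes to: fixed, bare metal, 248 mm long (y), 64 mm wide (x), a black wire handle sticking out 26 mm at its +y end. Four empty bays 56 x 56 mm inside, centred at y = +90 (first, by the handle), +30, -30, -90 mm, x = 0; walls 4 mm thick, 18 mm high; floor 4 mm above the bench. Origin: centre of its underside, on the bench; z up. Turned any way round
- pot: specimen pot, the widest and lowest container: round, pale plastic, body 38 mm across, white ribbed lid 40 mm across, 16 mm high; 56 mm tall in all, about 50 g. Origin: centre of its underside; z up. Starts upright, 14 mm deep in its insert, underside 9 mm above the bench
- jar: specimen jar, of middle width and height: round, pale plastic, body 34 mm across, smooth white lid 35 mm across, 20 mm high; 70 mm tall in all, about 60 g. Origin: centre of its underside; z up. Starts upright, 14 mm deep in its insert, underside 9 mm above the bench
- vial: specimen vial, the slimmest and tallest container: round, pale plastic, body 25 mm across, white ribbed cap 28 mm across, 22 mm high; 88 mm tall in all, about 45 g. Origin: centre of its underside; z up. Starts upright, 14 mm deep in its insert, underside 9 mm above the bench
- bottle: square bottle: pale plastic body 32 x 32 mm, 62 mm tall, a small round white cap 21 mm across on top; 84 mm tall in all, about 70 g. x and y across its flats, which start square with the carrier. Origin: centre of its underside; z up. Starts upright, 14 mm deep in its insert, underside 9 mm above the bench
- pot_insert: adapter insert the pot stands in at the start: slate-blue plastic square, 55 x 55 mm, 18 mm high, round hole 45 mm across 14 mm deep; snapped firmly into one of the carrier's places, where it stays. Origin: centre of its underside, 5 mm above the bench; top 23 mm above the bench
- jar_insert: adapter insert the jar stands in at the start: slate-blue plastic square, 55 x 55 mm, 18 mm high, round hole 40 mm across 14 mm deep; snapped firmly into one of the carrier's places, where it stays. Origin: centre of its underside, 5 mm above the bench; top 23 mm above the bench
- vial_insert: adapter insert the vial stands in at the start: slate-blue plastic square, 55 x 55 mm, 18 mm high, round hole 30 mm across 14 mm deep; snapped firmly into one of the carrier's places, where it stays. Origin: centre of its underside, 5 mm above the bench; top 23 mm above the bench
- bottle_insert: adapter insert the square bottle stands in at the start: slate-blue plastic square, 55 x 55 mm, 18 mm high, square hole 37 mm wide 14 mm deep; snapped firmly into one of the carrier's places, where it stays. Origin: centre of its underside, 5 mm above the bench; top 23 mm above the bench

How it is judged (in metres and radians):
At the end, for the whole second after the job is handed in: Each container stands in the bay of the same rank from the tray's handle as its insert has from the carrier's handle: within 20 mm of the bay's centre along both tray axes, underside within 4 mm of the bay's floor, upright within 0.12 rad, released, at rest (((y of pot_insert in the frame of carrier between 0.08 and 0.1 m and y of pot in the frame of bay_tray between 0.07 and 0.11 m) or (y of pot_insert in the frame of carrier between 0.02 and 0.04 m and y of pot in the frame of bay_tray between 0.01 and 0.05 m) or (y of pot_insert in the frame of carrier between -0.04 and -0.02 m and y of pot in the frame of bay_tray between -0.05 and -0.01 m) or (y of pot_insert in the frame of carrier between -0.1 and -0.08 m and y of pot in the frame of bay_tray between -0.11 and -0.07 m)) and x of pot in the frame of bay_tray between -0.02 and 0.02 m and z of pot in the frame of bay_tray between 0 and 0.008 m and angle between each of pot, jar, vial, bottle's own z axis and vertical below 0.12 rad and linear speed of each of pot, jar, vial, bottle below 0.02 m/s and angular speed of each of pot, jar, vial, bottle below 0.2 rad/s and contact force between each of pot, jar, vial, bottle and the fingers below 0.05 N and ((y of jar_insert in the frame of carrier between 0.08 and 0.1 m and y of jar in the frame of bay_tray between 0.07 and 0.11 m) or (y of jar_insert in the frame of carrier between 0.02 and 0.04 m and y of jar in the frame of bay_tray between 0.01 and 0.05 m) or (y of jar_insert in the frame of carrier between -0.04 and -0.02 m and y of jar in the frame of bay_tray between -0.05 and -0.01 m) or (y of jar_insert in the frame of carrier between -0.1 and -0.08 m and y of jar in the frame of bay_tray between -0.11 and -0.07 m)) and x of jar in the frame of bay_tray between -0.02 and 0.02 m and z of jar in the frame of bay_tray between 0 and 0.008 m and ((y of vial_insert in the frame of carrier between 0.08 and 0.1 m and y of vial in the frame of bay_tray between 0.07 and 0.11 m) or (y of vial_insert in the frame of carrier between 0.02 and 0.04 m and y of vial in the frame of bay_tray between 0.01 and 0.05 m) or (y of vial_insert in the frame of carrier between -0.04 and -0.02 m and y of vial in the frame of bay_tray between -0.05 and -0.01 m) or (y of vial_insert in the frame of carrier between -0.1 and -0.08 m and y of vial in the frame of bay_tray between -0.11 and -0.07 m)) and x of vial in the frame of bay_tray between -0.02 and 0.02 m and z of vial in the frame of bay_tray between 0 and 0.008 m and ((y of bottle_insert in the frame of carrier between 0.08 and 0.1 m and y of bottle in the frame of bay_tray between 0.07 and 0.11 m) or (y of bottle_insert in the frame of carrier between 0.02 and 0.04 m and y of bottle in the frame of bay_tray between 0.01 and 0.05 m) or (y of bottle_insert in the frame of carrier between -0.04 and -0.02 m and y of bottle in the frame of bay_tray between -0.05 and -0.01 m) or (y of bottle_insert in the frame of carrier between -0.1 and -0.08 m and y of bottle in the frame of bay_tray between -0.11 and -0.07 m)) and x of bottle in the frame of bay_tray between -0.02 and 0.02 m and z of bottle in the frame of bay_tray between 0 and 0.008 m); the robot touches nothing.
It fails at once if a container was tipped over (more than 0.8 rad from upright) (angle between any of pot, jar, vial, bottle's own z axis and vertical above 0.8 rad).
It fails at once if a container was let fall (out of the fingers and moving faster than 0.7 m/s, a drop of 25 mm) ((linear speed of pot above 0.7 m/s and contact force between pot and the fingers below 0.05 N) or (linear speed of jar above 0.7 m/s and contact force between jar and the fingers below 0.05 N) or (linear speed of vial above 0.7 m/s and contact force between vial and the fingers below 0.05 N) or (linear speed of bottle above 0.7 m/s and contact force between bottle and the fingers below 0.05 N)).
It also fails if it takes over 106 s, if anything falls off the work surface, if the arm or the gripper's body presses on something with over 40 N, if the wrist force passes 120 N, or if a joint passes its speed limit or range.

ROBOT

A 6-joint arm with a two-finger parallel gripper is mounted at the origin on the work surface. World frame = base frame: x ahead of the robot, y to its left, z up, the work surface at z = 0. Lengths are in mm, angles in rad, forces in N, time in s.
With the tool pointing down it reaches from about 275 to 875 mm from the base axis. Payload 12.5 kg.
Tool frame: the origin (TCP) lies at the very end of the fingers, on their centre line; the grasp point (between the pads) lies 19 mm behind it; z points along the fingers, x is the direction in which the jaws open and shut, and the axes are right-handed (so a half turn about z gives the same grasp; the last joint's range is limited). The gripper opens to 85 mm and grips with 20 to 120 N. Pads are 22 mm wide; open, the fingers measure 114 mm over their backs; the gripper's body (76 mm by 85 mm) begins 54 mm behind the grasp point. The pads swing forward as they close: fully open they stand 13 mm farther back than shut.
Start: joints at [1.082, 0.351, 1.652, -0, 1.139, -0.085], TCP at [216.072, 505.764, 231.29] pointing down, gripper open.
Joint ranges: [-2.75, 2.75], [-0.79, 2.1], [0.01, 2.65], [-1.57, 4.71], [0.07, 3.14], [-2.87, 2.87]. Speed limits (rad/s): [2.22, 2.22, 2.79, 3.14, 3.14, 3.14].

INTERFACE

Orientations are given as a unit quaternion [x, y, z, w].
In Python, from bench import manip gives the robot as it stands. The module is installed in compiled form; this text tells all that it offers.
- The arm moves only by the shell command python3 -m jog 'ROWS' [OPENING] [FORCE]. ROWS is JSON, a list of rows, each an object of numbers: "dx", "dy", "dz": the shift along the tool's x, y, z in mm; "spin": the turn about the tool's z in degrees. A call has 1 to 8 rows; each row is the pose to reach, as a shift and turn from the pose commanded when the call began, along the tool's axes at that moment; what a row does not reach only later rows make up. A row lasts 1/8 s, in which the tool goes at most 62.5 mm and 10.7 degrees, less where a joint would pass 70% of its speed; a pose out of reach is approached as far as the arm can. A call with a gripper value outside its range is refused whole. OPENING is the finger opening in mm, from 0 to 85.4, set as the call begins (- or left out, the last holds). The fingers move at their own pace and stop on an object; FORCE is the grip in N (left out, the last holds). Time passes only in rows, so rows that repeat a pose let the fingers close. It gives the time, the measured TCP pose, the force and the opening at its end, in the units of the state.
- manip.observe(): the state, without advancing time (a new reading comes with each control period).
- manip.grab_frame(name): name is "scene" or "top" or "wrist"; returns the picture (400x640x3 uint8, blue, green, red); there is no depth.
- manip.get_calibration(name): a dict with "fx", "fy", "cx", "cy" (pixels), "position" and "rotation" of the camera in the world. Camera axes: x right, y down, z forward; pixel columns grow to the right and rows downward; lengths in mm; the calibration is good to about 2 mm. The wrist camera is an equidistant fisheye: a pixel r from the principal point sees the ray r / f radians off the axis. A picture is of the moment at which its call begins: read the wrist's pose just before it. get_calibration takes no time and is no camera call; for the wrist camera it gives the pose at the moment of the call.
- manip.finish_job(): hands the job in, once; it reports no verdict.
The state is a dict: "time_s": time; "joint_positions": joint angles; "joint_velocities": joint speeds; "joint_efforts": joint torques, N m; "position": TCP position; "eef_rot": TCP orientation; "contact_force": force on the tool from outside, world axes, zero at the start; "wrist_torque": the same for the moment, N m; "grip_width": opening from 0.0 (shut) to 1.0 (fully open).
Only numpy, scipy, OpenCV 4.12 (cv2) and the standard library are available. Lean on these libraries where they do the work, as an engineer would, in place of code of your own. Each camera call takes 0.05 s, during which the arm holds its last target.

## Working session

There is one attempt and no reset: what is moved stays moved. The work goes in short steps, Python scripts to look and compute and a shell command to move; the robot and the scene stay as the last step left them, time stands still between calls to the robot, and variables do not carry over. Pictures are saved under pics/ and viewed, and the job is handed in when it is done.

```bash
mkdir -p pics; python3 - <<'E'
from bench import manip
import cv2
s=manip.observe()
for k in ("time_s","position","eef_rot","contact_force","grip_width"): print(k,s[k])
for n in ("scene","top","wrist"):
    c=manip.get_calibration(n); print(n,c)
    cv2.imwrite(f"pics/{n}0.png",manip.grab_frame(n))
E
```

```text
time_s 0.0
position [215.89469995 505.48260314 230.75561786]
eef_rot [ 8.34527700e-01  5.50965676e-01 -5.15062740e-04  2.75505049e-04]
contact_force [-0.16479629  0.43041789  0.20539239]
grip_width 1.0037511113256037
scene {'fx': 419.97455082824723, 'fy': 419.97455082824723, 'cx': 313.89578839167314, 'cy': 195.8566395815932, 'position': array([1291.53265844,  -21.05082805,  646.77187588]), 'rotation': array([ 0.63905525,  0.63726727, -0.29556502, -0.31327326])}
top {'fx': 418.2272528945341, 'fy': 418.2272528945341, 'cx': 309.27716115379025, 'cy': 206.63007989303597, 'position': array([406.27974865,  16.85632348, 919.68795122]), 'rotation': array([-0.70521782,  0.70579371, -0.05306438,  0.04131881])}
wrist {'fx': 309.70691628693146, 'fy': 309.70691628693146, 'cx': 321.82006820388574, 'cy': 199.63250879727548, 'position': array([152.69870202, 532.56593248, 373.79510448]), 'rotation': array([0.82677124, 0.54578768, 0.07439461, 0.11415149])}
```

View pics/scene0.png

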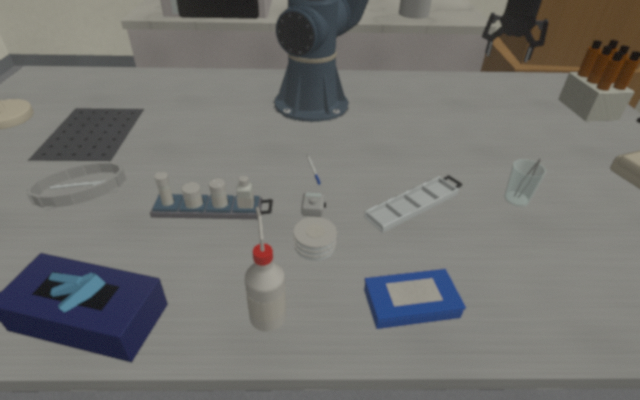

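View pics/top0.png

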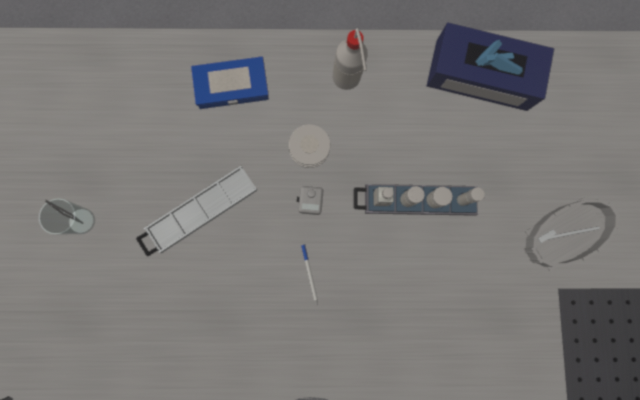

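View pics/wrist0.png

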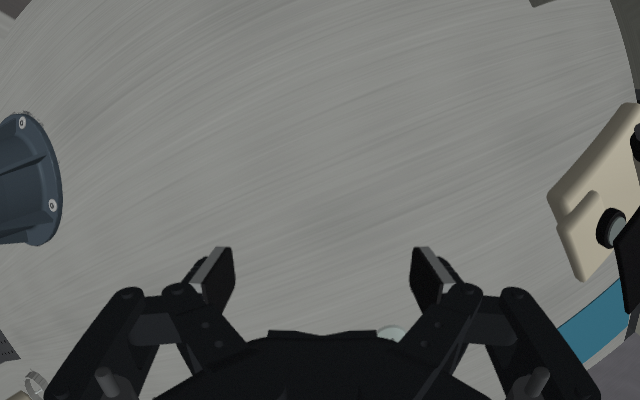

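```bash
python3 - <<'E'
import cv2
t=cv2.imread('pics/top0.png');s=cv2.imread('pics/scene0.png')
cv2.imwrite('pics/topc.png',cv2.resize(t[170:230,345:485],None,fx=5.5,fy=5.5,interpolation=cv2.INTER_CUBIC))
cv2.imwrite('pics/topt.png',cv2.resize(t[160:260,130:265],None,fx=5.5,fy=5.5,interpolation=cv2.INTER_CUBIC))
cv2.imwrite('pics/scc.png',cv2.resize(s[160:225,145:280],None,fx=5.5,fy=5.5,interpolation=cv2.INTER_CUBIC))
cv2.imwrite('pics/sct.png',cv2.resize(s[165:235,355:475],None,fx=5.5,fy=5.5,interpolation=cv2.INTER_CUBIC))
E
```

```text
(no output)
```

View pics/topc.png

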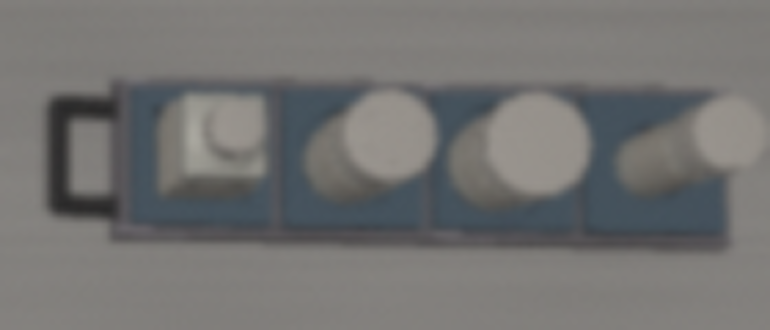

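View pics/topt.png

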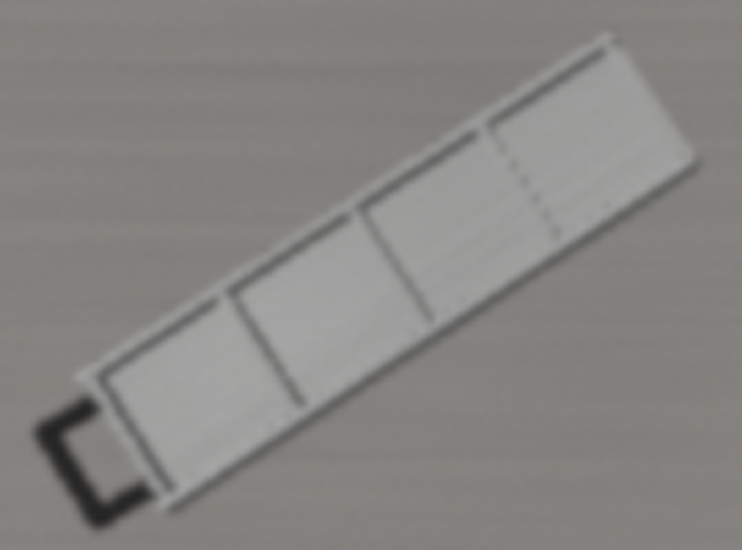

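View pics/scc.png

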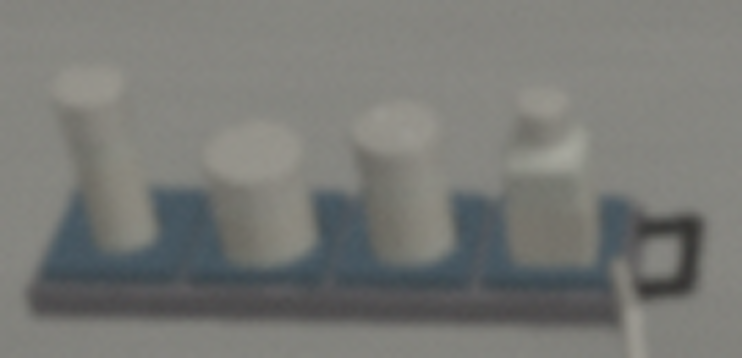

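View pics/sct.png

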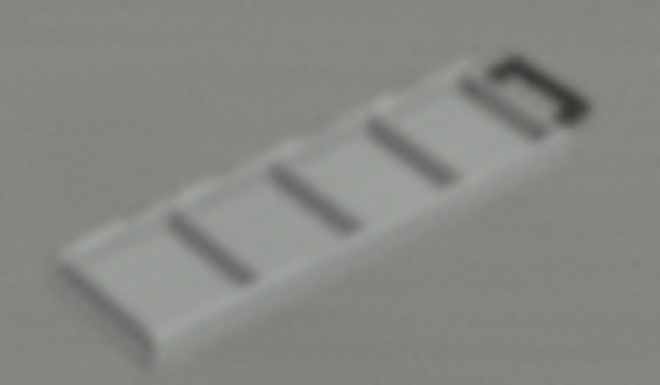

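```bash
cat > h.py <<'E'
import numpy as np, cv2
from scipy.spatial.transform import Rotation as R
from scipy.optimize import least_squares
from bench import manip
def cal(n):
    c=manip.get_calibration(n); c['R']=R.from_quat(c['rotation']).as_matrix(); c['fish']=n=='wrist'; return c
def proj(c,P):
    q=(np.atleast_2d(P)-c['position'])@c['R']
    if c['fish']:
        r=np.hypot(q[:,0],q[:,1]); th=np.arctan2(r,q[:,2]); s=th/np.maximum(r,1e-9)
        return np.c_[c['cx']+c['fx']*s*q[:,0],c['cy']+c['fy']*s*q[:,1]]
    return np.c_[c['cx']+c['fx']*q[:,0]/q[:,2],c['cy']+c['fy']*q[:,1]/q[:,2]]
def ray(c,px):
    a=(np.array(px,float)-[c['cx'],c['cy']])/c['fx']
    if c['fish']:
        r=np.hypot(*a); d=np.r_[a/max(r,1e-9)*np.sin(r),np.cos(r)]
    else: d=np.r_[a,1.]
    return c['R']@(d/np.linalg.norm(d))
def onz(c,px,z):
    d=ray(c,px); return c['position']+d*(z-c['position'][2])/d[2]
def tri(obs):
    A=np.zeros((3,3));b=np.zeros(3)
    for c,px in obs:
        d=ray(c,px);M=np.eye(3)-np.outer(d,d);A+=M;b+=M@c['position']
    X=np.linalg.solve(A,b)
    res=[np.linalg.norm((np.eye(3)-np.outer(ray(c,px),ray(c,px)))@(X-c['position'])) for c,px in obs]
    return X,max(res)
def rectfit(obs,x0):
    # obs: (cal,px,local xyz)
    def W(p,l): c,s=np.cos(p[2]),np.sin(p[2]); return np.array([p[0]+c*l[0]-s*l[1],p[1]+s*l[0]+c*l[1],l[2]+(p[3] if len(p)>3 else 0)])
    f=lambda p: np.concatenate([proj(c,W(p,l))[0]-px for c,px,l in obs])
    r=least_squares(f,x0,loss='soft_l1'); return r.x,r.fun
E
cat > fit0.py <<'E'
from h import *
T,S=cal('top'),cal('scene')
u=lambda o,p:np.array(o)+np.array(p)/5.5-0.4
for n,a,b in [('bottle',(235,130),(542,102)),('jar',(390,135),(396,127)),('pot',(538,145),(254,152)),('vial',(729,133),(89,85))]:
    print(n,tri([(T,u((345,170),a)),(S,u((145,160),b))]))
tr=[(T,u((130,160),(80,375)),(32,124,18)),(T,u((130,160),(612,38)),(32,-124,18)),(T,u((130,160),(172,508)),(-32,124,18)),(T,u((130,160),(695,158)),(-32,-124,9)),
(S,u((355,165),(62,255)),(32,-124,18)),(S,u((355,165),(152,350)),(32,-124,18))]
tr=tr[:4]
print('tray',rectfit(tr,[400,250,0.6,0]))
tr2=[t for t in tr]
sc=[(S,u((355,165),(62,255)),(-32,-124,18)),(S,u((355,165),(152,340)),(32,-124,18)),(S,u((355,165),(462,62)),(-32,124,18)),(S,u((355,165),(570,145)),(32,124,18))]
print('tray both',rectfit(tr+sc,[400,250,0.6,0]))
ca=[(T,u((345,170),p),l) for p,l in [((112,82),(32,124,16)),((110,238),(-32,124,16)),((728,248),(-32,-124,16)),((728,90),(32,-124,16))]]
print('carrier',rectfit(ca,[400,-180,0.]))
E
python3 fit0.py
```

```text
bottle (array([ 544.96231181, -154.93115487,   90.89389789]), np.float64(0.5467945420326028))
jar (array([ 545.2807431 , -215.10403687,   77.91526378]), np.float64(0.18880289464528946))
pot (array([ 543.85486954, -275.00997613,   63.41536483]), np.float64(0.08180213853996793))
vial (array([ 543.19405736, -334.78130824,   95.87053519]), np.float64(0.35548905890772126))
tray (array([526.46361199, 240.46893061,   0.59880473, -16.55969148]), array([ 0.78248041, -0.04305103, -0.72531907, -1.11289487, -0.45016503,
        0.06252202,  0.41133732,  1.05396049]))
tray both (array([524.55769566, 237.55532683,   0.5911643 ,  -1.83164356]), array([-0.58410329, -0.15654981, -0.07355243, -1.5195943 , -1.76851011,
        0.4767362 ,  1.13710386,  1.15651199, -1.92804715,  0.29924619,
        0.45439617,  0.88434083, -0.17667548,  0.48682323, -0.1897896 ,
       -1.66942196]))
carrier (array([ 543.7304872 , -243.65707315,  -37.71489772]), array([-0.37307667, -0.3578053 ,  0.10157615,  0.14966971,  0.76492741,
        0.11195208, -0.38987507,  0.06417821]))
```

```bash
cat >> h.py <<'E'
def go(x,y,z,ang):
    s=manip.observe(); Rm=R.from_quat(s['eef_rot']).as_matrix()
    d=Rm.T@(np.array([x,y,z])-s['position'])
    a=np.degrees(np.arctan2(Rm[1,0],Rm[0,0]))
    print('t',round(s['time_s'],2),'pos',s['position'].round(1),'ang',round(a,2),'F',s['contact_force'].round(1),'grip',round(s['grip_width']*85.4,1))
    print('dx dy dz',d.round(1),'spin',round(a-ang,1))
E
python3 -c "
from h import *
print(cal('wrist')['R'].round(3)); go(563,181,231,34)"
python3 -m jog '[{"dx":-20,"dy":56,"spin":4},{"dx":-40,"dy":112,"spin":8},{"dx":-61,"dy":167,"spin":12},{"dx":-81,"dy":223,"spin":17},{"dx":-102,"dy":279,"spin":21},{"dx":-122,"dy":335,"spin":25},{"dx":-143,"dy":391,"spin":29},{"dx":-163,"dy":447,"spin":33}]' 85
python3 -m jog '[{"dx":0},{"dx":0}]'
python3 -c "
from h import *
go(563,181,231,34)"
```

```text
[[ 0.393  0.885  0.248]
 [ 0.919 -0.378 -0.107]
 [-0.001  0.27  -0.963]]
t 0.15 pos [216.  505.5 230.9] ang 66.86 F [ 0.4 -0.1 -0.3] grip 85.7
dx dy dz [-162.1  446.6    0. ] spin 32.9
t 0.15 pos [216.  505.5 230.9] ang 66.86 F [ 0.4 -0.1 -0.3] grip 85.7
dx dy dz [-162.1  446.6    0. ] spin 32.9schema error: expected keys dx, dy, dz, spin
schema error: expected keys dx, dy, dz, spin
```

```bash

python3 -m jog '[{"dx":-20,"dy":56,"dz":0,"spin":4},{"dx":-40,"dy":112,"dz":0,"spin":8},{"dx":-61,"dy":167,"dz":0,"spin":12},{"dx":-81,"dy":223,"dz":0,"spin":17},{"dx":-102,"dy":279,"dz":0,"spin":21},{"dx":-122,"dy":335,"dz":0,"spin":25},{"dx":-143,"dy":391,"dz":0,"spin":29},{"dx":-163,"dy":447,"dz":0,"spin":33}]' 85
python3 -m jog '[{"dx":0,"dy":0,"dz":0,"spin":0},{"dx":0,"dy":0,"dz":0,"spin":0}]'
python3 - <<'E'
from h import *
go(563,181,231,34)
c=cal('wrist'); np.save('w1.npy',c,allow_pickle=True)
cv2.imwrite('pics/w1.png',manip.grab_frame('wrist'))
E
```

```text
time_s: 1.15
position: [564.2, 178.6, 231.1]
eef_rot: [0.957, 0.29, -0.0, -0.0]
contact_force: [-0.1, 1.0, 0.8]
grip_width: 1.001
time_s: 1.4
position: [562.6, 180.4, 230.9]
eef_rot: [0.957, 0.291, -0.0, -0.0]
contact_force: [-0.2, -0.0, 0.8]
grip_width: 0.994
t 1.4 pos [562.6 180.4 230.9] ang 33.87 F [-0.2 -0.   0.8] grip 84.9
dx dy dz [ 0.7 -0.3 -0.1] spin -0.1
```

View pics/w1.png

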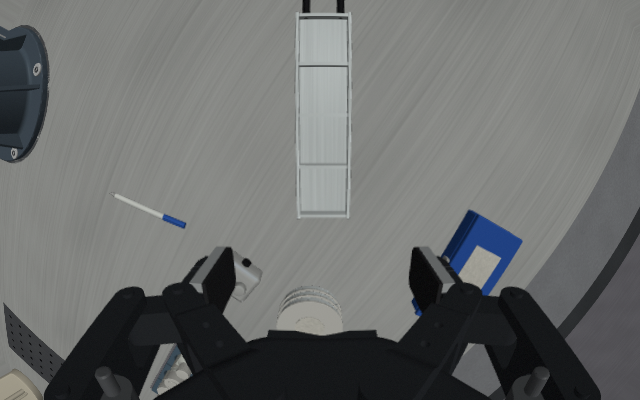

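```bash
python3 - <<'E'
import cv2
t=cv2.imread('pics/w1.png')
a=cv2.resize(t[0:112,280:370],None,fx=5,fy=5,interpolation=cv2.INTER_CUBIC)
b=cv2.resize(t[110:222,280:370],None,fx=5,fy=5,interpolation=cv2.INTER_CUBIC)
cv2.imwrite('pics/w1z.png',cv2.hconcat([a[:,:395],b[:,:395]]))
E
```

```text
(no output)
```

View pics/w1z.png

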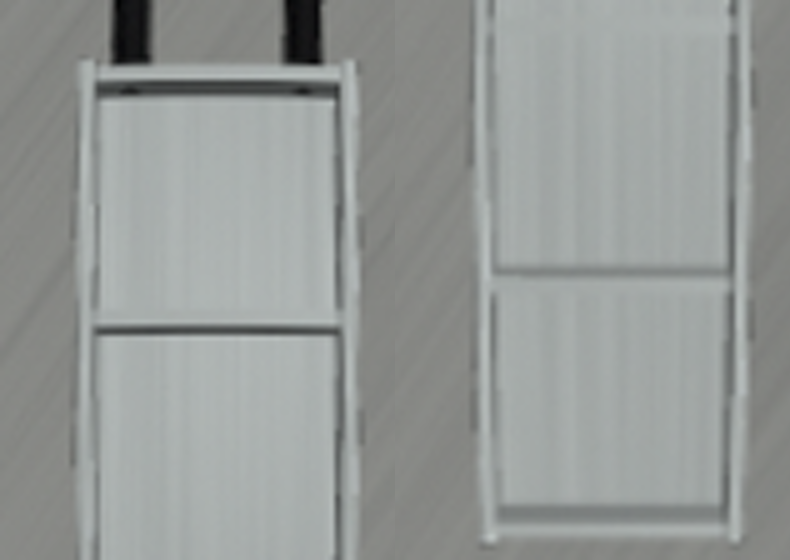

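```bash
cat > fit1.py <<'E'
from h import *
c=np.load('w1.npy',allow_pickle=True).item()
u=lambda o,p:np.array(o)+np.array(p)/5-0.4
o=[(c,u((280,0),(81,60)),(-32,124,18)),(c,u((280,0),(355,60)),(32,124,18)),(c,u((280,110),(88,541)),(-32,-124,18)),(c,u((280,110),(348,541)),(32,-124,18))]
print(rectfit(o,[525,238,.59])); print(rectfit(o,[525,238,.59,0]))
E
python3 fit1.py
python3 -c "
from h import *
go(543,-175,190,-0.9)"
```

```text
(array([524.74541018, 238.45470385,   0.59132503]), array([-0.51718478, -0.49229951,  0.5119903 , -0.44829956, -0.26158547,
        0.47163328,  0.26614247,  0.4698256 ]))
(array([524.7489804 , 238.45790358,   0.59133167,  -2.00188172]), array([-0.36960615,  0.04216283,  0.36238455,  0.08541706, -0.1296898 ,
       -0.06331991,  0.13498262, -0.06533437]))
t 1.45 pos [562.3 180.9 231.1] ang 33.93 F [-0.3  0.2  0. ] grip 85.0
dx dy dz [-214.7  284.6   41.1] spin 34.8
```

```bash

python3 -m jog '[{"dx":-35,"dy":49,"dz":0,"spin":4},{"dx":-71,"dy":97,"dz":0,"spin":8},{"dx":-106,"dy":146,"dz":0,"spin":13},{"dx":-141,"dy":195,"dz":0,"spin":17},{"dx":-177,"dy":243,"dz":0,"spin":22},{"dx":-212,"dy":292,"dz":0,"spin":26},{"dx":-248,"dy":340,"dz":0,"spin":30},{"dx":-283,"dy":389,"dz":0,"spin":34.8}]' 70
python3 -m jog '[{"dx":0,"dy":0,"dz":0,"spin":0},{"dx":0,"dy":0,"dz":0,"spin":0}]'
python3 - <<'E'
from h import *
go(545,-300,231,-0.9)
c=cal('wrist'); np.save('w2.npy',c,allow_pickle=True)
f=manip.grab_frame('wrist')
cv2.imwrite('pics/w2.png',f)
cv2.imwrite('pics/w2z.png',cv2.resize(f[0:240,220:420],None,fx=2.5,fy=2.5,interpolation=cv2.INTER_CUBIC))
E
```

```text
time_s: 2.45
position: [544.8, -300.8, 231.6]
eef_rot: [1.0, -0.008, 0.0, -0.0]
contact_force: [1.2, -0.1, -0.3]
grip_width: 0.82
time_s: 2.7
position: [545.0, -299.1, 231.2]
eef_rot: [1.0, -0.007, -0.0, -0.0]
contact_force: [-0.2, 0.9, -0.0]
grip_width: 0.82
t 2.7 pos [ 545.  -299.1  231.2] ang -0.84 F [-0.2  0.9 -0. ] grip 70.0
dx dy dz [0.1 0.9 0.2] spin 0.1
```

View pics/w2.png

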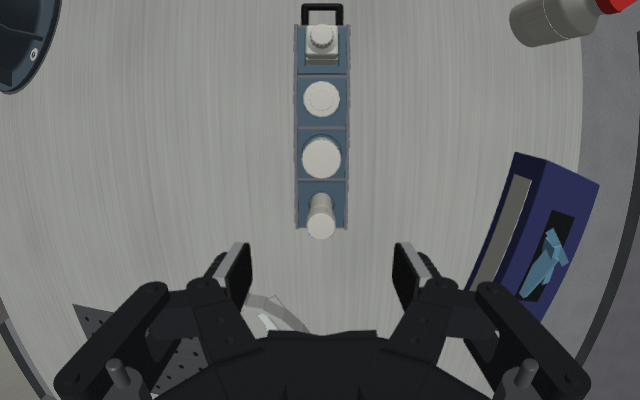

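View pics/w2z.png

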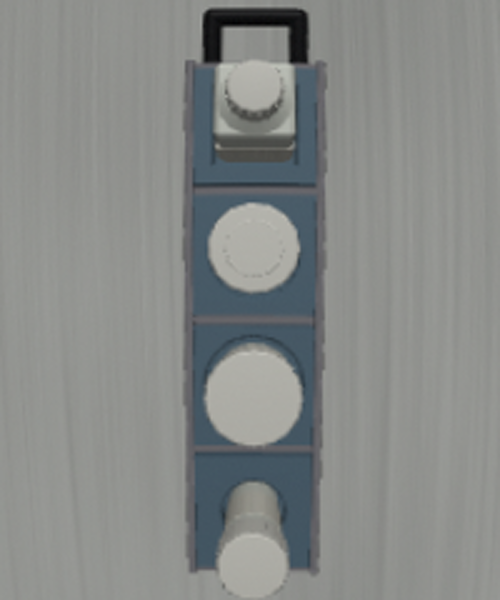

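```bash
cat > fit2.py <<'E'
from h import *
T,S=cal('top'),cal('scene'); c=np.load('w2.npy',allow_pickle=True).item()
u=lambda o,p:np.array(o)+np.array(p)/5.5-0.4
for n,a,b,w,z in [('bottle',(235,130),(542,102),(255,87),93),('jar',(390,135),(396,127),(254,248),79),('pot',(538,145),(254,152),(254,397),65),('vial',(729,133),(89,85),(252,563),97)]:
    pw=np.array((220,0))+np.array(w)/2.5-.3
    print(n,tri([(T,u((345,170),a)),(S,u((145,160),b)),(c,pw)]), onz(c,pw,z).round(1))
w=lambda p:np.array((220,0))+np.array(p)/2.5-.3
print(rectfit([(c,w((186,61)),(-32,124,16)),(c,w((326,61)),(32,124,16)),(c,w((191,573)),(-32,-124,16)),(c,w((319,573)),(32,-124,16))],[543,-243,0,0]))
E
python3 fit2.py
```

```text
bottle (array([ 545.61757596, -155.0737205 ,   90.99533525]), np.float64(0.9743602303469638)) [ 546.5 -156.    93. ]
jar (array([ 545.22566432, -215.20032115,   77.83395096]), np.float64(0.26728008248179375)) [ 545.2 -215.4   79. ]
pot (array([ 544.04384165, -274.87298434,   63.54020916]), np.float64(0.2678492983394345)) [ 544.3 -274.5   65. ]
vial (array([ 542.9677901 , -334.55565183,   95.7128312 ]), np.float64(0.6502717972620022)) [ 542.7 -333.5   97. ]
(array([ 5.45241660e+02, -2.45538182e+02, -1.67205863e-02, -1.41647627e+00]), array([ 0.21293449, -0.06336874, -0.24002286,  0.02662944, -0.07110355,
       -0.02899364,  0.09596061,  0.07716483]))
```

```bash

python3 -m jog '[{"dx":-1.5,"dy":35,"dz":20,"spin":0},{"dx":-1.5,"dy":35,"dz":70,"spin":0},{"dx":-1.5,"dy":35,"dz":110,"spin":0},{"dx":-1.5,"dy":35,"dz":140,"spin":0},{"dx":-1.5,"dy":35,"dz":165,"spin":0},{"dx":-1.5,"dy":35,"dz":181,"spin":0},{"dx":-1.5,"dy":35,"dz":191,"spin":0},{"dx":-1.5,"dy":35,"dz":191,"spin":0}]' 70
python3 - <<'E'
from h import *
go(543,-334.2,40,-0.96)
cv2.imwrite('pics/w3.png',manip.grab_frame('wrist'))
E
```

```text
time_s: 3.75
position: [542.9, -335.0, 40.2]
eef_rot: [1.0, -0.008, -0.0, -0.0]
contact_force: [0.4, 0.2, 0.4]
grip_width: 0.822
t 3.75 pos [ 542.9 -335.    40.2] ang -0.9 F [0.4 0.2 0.4] grip 70.2
dx dy dz [ 0.1 -0.8  0.2] spin 0.1
```

View pics/w3.png

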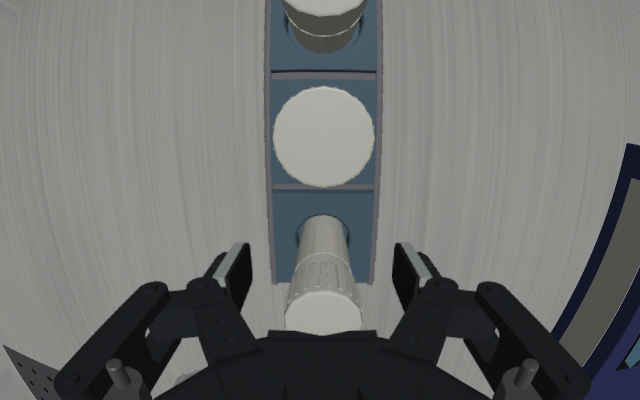

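```bash

python3 -m jog '[{"dx":0,"dy":0,"dz":0,"spin":0},{"dx":0,"dy":0,"dz":0,"spin":0},{"dx":0,"dy":0,"dz":0,"spin":0},{"dx":0,"dy":0,"dz":0,"spin":0},{"dx":0,"dy":0,"dz":0,"spin":0},{"dx":0,"dy":0,"dz":0,"spin":0},{"dx":0,"dy":0,"dz":0,"spin":0},{"dx":0,"dy":0,"dz":0,"spin":0}]' 10 40
python3 - <<'E'
from h import *
go(543,-334.2,40,-0.96)
cv2.imwrite('pics/w4.png',manip.grab_frame('wrist'))
E
```

```text
time_s: 4.8
position: [543.1, -335.7, 40.9]
eef_rot: [1.0, -0.008, 0.0, 0.0]
contact_force: [-0.9, 0.3, 5.1]
grip_width: 0.297
t 4.8 pos [ 543.1 -335.7   40.9] ang -0.93 F [-0.9  0.3  5.1] grip 25.4
dx dy dz [-0.1 -1.5  0.9] spin 0.0
```

View pics/w4.png

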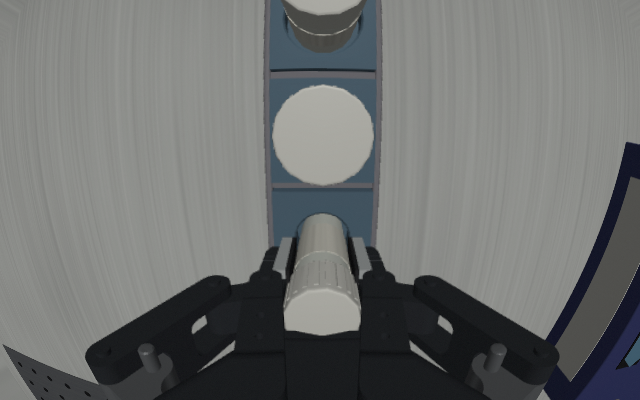

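```bash

python3 -m jog '[{"dx":0,"dy":0,"dz":-6,"spin":0},{"dx":0,"dy":0,"dz":-20,"spin":0},{"dx":0,"dy":0,"dz":-45,"spin":0},{"dx":0,"dy":0,"dz":-75,"spin":0},{"dx":0,"dy":0,"dz":-105,"spin":0},{"dx":0,"dy":0,"dz":-130,"spin":0},{"dx":0,"dy":0,"dz":-130,"spin":0}]'
python3 - <<'E'
from h import *
go(574.9,163.8,165,33.9)
cv2.imwrite('pics/w5.png',manip.grab_frame('wrist'))
E
```

```text
time_s: 5.72
position: [543.5, -336.0, 172.8]
eef_rot: [1.0, -0.008, 0.002, 0.001]
contact_force: [-0.1, 0.3, -0.5]
grip_width: 0.298
t 5.72 pos [ 543.5 -336.   172.8] ang -0.94 F [-0.1  0.3 -0.5] grip 25.4
dx dy dz [  23.2 -500.2    6.7] spin -34.8
```

View pics/w5.png

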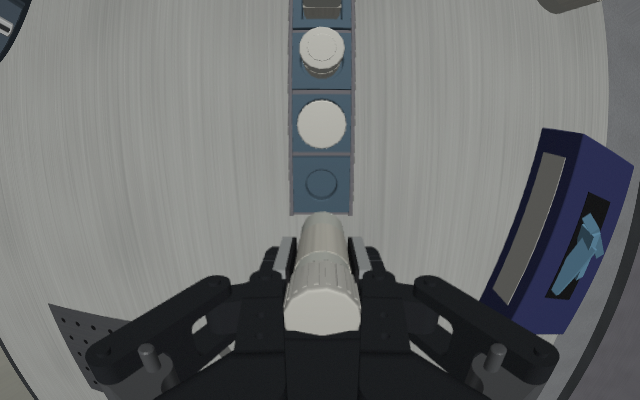

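```bash

python3 -m jog '[{"dx":1,"dy":-25,"dz":0,"spin":0},{"dx":4,"dy":-75,"dz":0,"spin":0},{"dx":6,"dy":-130,"dz":0,"spin":0},{"dx":9,"dy":-185,"dz":0,"spin":0},{"dx":11,"dy":-240,"dz":0,"spin":0},{"dx":14,"dy":-295,"dz":0,"spin":0},{"dx":16,"dy":-350,"dz":0,"spin":0},{"dx":19,"dy":-400,"dz":0,"spin":0}]'
python3 -m jog '[{"dx":2,"dy":-40,"dz":0,"spin":-7},{"dx":3,"dy":-70,"dz":0,"spin":-14},{"dx":4,"dy":-90,"dz":0,"spin":-21},{"dx":4,"dy":-100,"dz":0,"spin":-28},{"dx":4,"dy":-100,"dz":0,"spin":-34.8},{"dx":4,"dy":-100,"dz":0,"spin":-34.8}]'
python3 - <<'E'
from h import *
go(574.9,163.8,37,33.9)
cv2.imwrite('pics/w6.png',manip.grab_frame('wrist'))
E
```

```text
time_s: 6.78
position: [567.0, 67.1, 169.3]
eef_rot: [1.0, -0.008, -0.001, -0.0]
contact_force: [0.3, -0.6, -0.2]
grip_width: 0.297
time_s: 7.52
position: [572.8, 164.9, 169.3]
eef_rot: [0.957, 0.291, -0.001, -0.0]
contact_force: [0.1, 0.3, -0.6]
grip_width: 0.294
t 7.53 pos [572.8 164.9 169.3] ang 33.86 F [ 0.1  0.3 -0.6] grip 25.1
dx dy dz [  1.4   2.2 132.3] spin -0.0
```

View pics/w6.png

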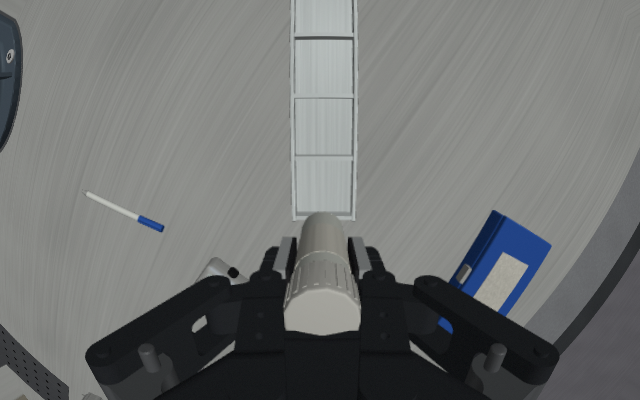

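```bash

python3 -m jog '[{"dx":1.4,"dy":2.2,"dz":25,"spin":0},{"dx":1.4,"dy":2.2,"dz":60,"spin":0},{"dx":1.4,"dy":2.2,"dz":90,"spin":0},{"dx":1.4,"dy":2.2,"dz":112,"spin":0},{"dx":1.4,"dy":2.2,"dz":124,"spin":0},{"dx":1.4,"dy":2.2,"dz":129,"spin":0},{"dx":1.4,"dy":2.2,"dz":131,"spin":0},{"dx":1.4,"dy":2.2,"dz":131,"spin":0}]'
python3 -m jog '[{"dx":0,"dy":0,"dz":1,"spin":0},{"dx":0,"dy":0,"dz":1,"spin":0}]'
python3 -m jog '[{"dx":0,"dy":0,"dz":1,"spin":0},{"dx":0,"dy":0,"dz":1,"spin":0}]'

```

```text
time_s: 8.57
position: [576.6, 163.1, 39.8]
eef_rot: [0.957, 0.291, 0.0, 0.0]
contact_force: [0.4, -0.3, -0.3]
grip_width: 0.296
time_s: 8.82
position: [576.4, 163.1, 38.5]
eef_rot: [0.957, 0.291, 0.0, 0.0]
contact_force: [0.2, 0.1, 0.0]
grip_width: 0.296
time_s: 9.07
position: [576.3, 163.1, 37.2]
eef_rot: [0.957, 0.291, -0.0, 0.0]
contact_force: [-0.2, -0.3, -0.2]
grip_width: 0.295
```

```bash

for i in 1; do python3 -m jog '[{"dx":0,"dy":0,"dz":0.5,"spin":0},{"dx":0,"dy":0,"dz":1,"spin":0},{"dx":0,"dy":0,"dz":1,"spin":0}]'
python3 -m jog '[{"dx":0,"dy":0,"dz":0.5,"spin":0},{"dx":0,"dy":0,"dz":1,"spin":0},{"dx":0,"dy":0,"dz":1,"spin":0}]'; done
```

```text
time_s: 9.45
position: [576.3, 163.1, 36.2]
eef_rot: [0.957, 0.291, -0.0, 0.0]
contact_force: [-0.9, -0.0, -0.1]
grip_width: 0.298
time_s: 9.82
position: [576.6, 163.1, 35.8]
eef_rot: [0.957, 0.291, 0.0, 0.0]
contact_force: [-1.2, -1.6, 5.1]
grip_width: 0.295
```

```bash

python3 -m jog '[{"dx":0,"dy":0,"dz":0,"spin":0},{"dx":0,"dy":0,"dz":0,"spin":0},{"dx":0,"dy":0,"dz":0,"spin":0},{"dx":0,"dy":0,"dz":0,"spin":0},{"dx":0,"dy":0,"dz":0,"spin":0},{"dx":0,"dy":0,"dz":0,"spin":0}]' 70
python3 - <<'E'
from h import *
go(574.9,163.8,37,33.9)
cv2.imwrite('pics/w7.png',manip.grab_frame('wrist'))
E
```

```text
time_s: 10.58
position: [576.3, 163.1, 35.3]
eef_rot: [0.957, 0.291, 0.0, -0.0]
contact_force: [1.0, 0.5, 0.8]
grip_width: 0.82
t 10.57 pos [576.3 163.1  35.3] ang 33.86 F [1.  0.5 0.8] grip 70.0
dx dy dz [-0.8 -1.4 -1.7] spin -0.0
```

View pics/w7.png

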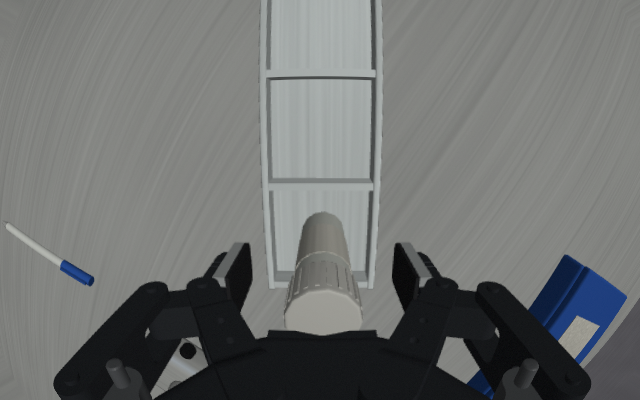

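```bash

python3 -m jog '[{"dx":0,"dy":0,"dz":-30,"spin":0},{"dx":0,"dy":0,"dz":-80,"spin":0},{"dx":0,"dy":0,"dz":-120,"spin":0},{"dx":-23,"dy":29,"dz":-135,"spin":5},{"dx":-60,"dy":77,"dz":-135,"spin":12},{"dx":-98,"dy":125,"dz":-135,"spin":20},{"dx":-136,"dy":173,"dz":-135,"spin":28},{"dx":-173,"dy":221,"dz":-135,"spin":34.8}]'
python3 - <<'E'
from h import *
go(544.1,-274.7,37,-0.96)
E
```

```text
time_s: 11.62
position: [555.4, -118.7, 170.5]
eef_rot: [1.0, -0.01, 0.0, 0.0]
contact_force: [0.8, 0.5, 0.2]
grip_width: 0.818
t 11.62 pos [ 555.4 -118.7  170.5] ang -1.17 F [0.8 0.5 0.2] grip 69.8
dx dy dz [ -8.2 156.1 133.5] spin -0.2
```

```bash

python3 -m jog '[{"dx":-3,"dy":50,"dz":0,"spin":0},{"dx":-6,"dy":100,"dz":0,"spin":0},{"dx":-8,"dy":140,"dz":0,"spin":0},{"dx":-9,"dy":157.7,"dz":10,"spin":0},{"dx":-9,"dy":157.7,"dz":30,"spin":0},{"dx":-9,"dy":157.7,"dz":30,"spin":0},{"dx":-9,"dy":157.7,"dz":30,"spin":0}]'
python3 - <<'E'
from h import *
go(544.1,-274.7,37,-0.96)
cv2.imwrite('pics/w8.png',manip.grab_frame('wrist'))
E
```

```text
time_s: 12.5
position: [544.6, -273.8, 140.7]
eef_rot: [1.0, -0.008, 0.0, 0.0]
contact_force: [0.1, -0.3, 1.2]
grip_width: 0.818
t 12.5 pos [ 544.6 -273.8  140.7] ang -0.89 F [ 0.1 -0.3  1.2] grip 69.9
dx dy dz [ -0.5   0.9 103.7] spin 0.1
```

View pics/w8.png

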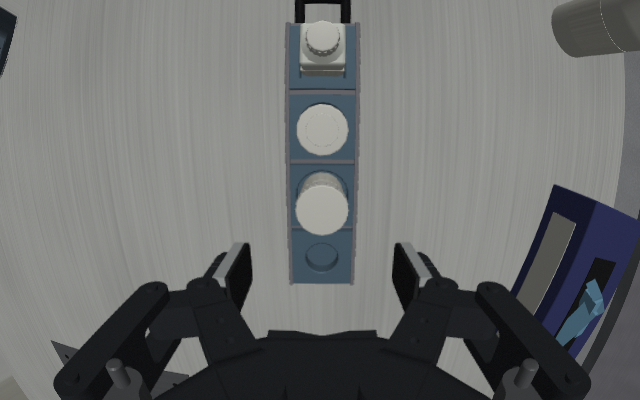

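```bash

python3 -m jog '[{"dx":-0.5,"dy":1,"dz":20,"spin":0},{"dx":-0.5,"dy":1,"dz":50,"spin":0},{"dx":-0.5,"dy":1,"dz":78,"spin":0},{"dx":-0.5,"dy":1,"dz":96,"spin":0},{"dx":-0.5,"dy":1,"dz":103,"spin":0},{"dx":-0.5,"dy":1,"dz":103,"spin":0}]'
python3 -m jog '[{"dx":0,"dy":0,"dz":0,"spin":0},{"dx":0,"dy":0,"dz":0,"spin":0},{"dx":0,"dy":0,"dz":0,"spin":0},{"dx":0,"dy":0,"dz":0,"spin":0},{"dx":0,"dy":0,"dz":0,"spin":0},{"dx":0,"dy":0,"dz":0,"spin":0},{"dx":0,"dy":0,"dz":0,"spin":0},{"dx":0,"dy":0,"dz":0,"spin":0}]' 20 40
python3 - <<'E'
from h import *
go(544.1,-274.7,37,-0.96)
cv2.imwrite('pics/w9.png',manip.grab_frame('wrist'))
E
```

```text
time_s: 13.3
position: [544.0, -275.4, 37.7]
eef_rot: [1.0, -0.008, 0.0, 0.0]
contact_force: [1.1, -0.6, 0.2]
grip_width: 0.821
time_s: 14.3
position: [544.2, -275.7, 38.3]
eef_rot: [1.0, -0.008, 0.001, 0.0]
contact_force: [-1.3, 1.3, 6.6]
grip_width: 0.453
t 14.3 pos [ 544.2 -275.7   38.3] ang -0.94 F [-1.3  1.3  6.6] grip 38.7
dx dy dz [-0.1 -1.   1.3] spin 0.0
```

View pics/w9.png

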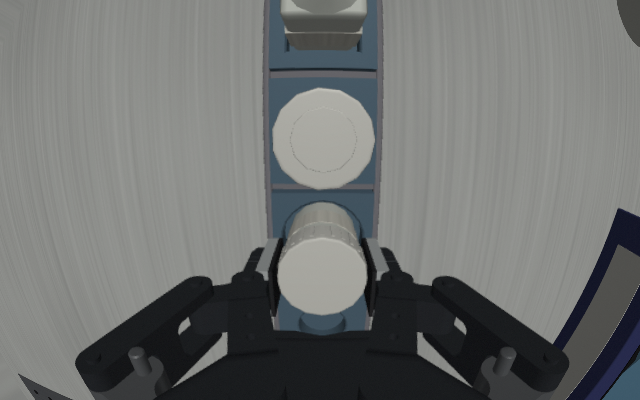

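```bash

python3 -m jog '[{"dx":0,"dy":0,"dz":-6,"spin":0},{"dx":0,"dy":0,"dz":-20,"spin":0},{"dx":0,"dy":0,"dz":-45,"spin":0},{"dx":0,"dy":0,"dz":-75,"spin":0},{"dx":0,"dy":0,"dz":-105,"spin":0},{"dx":0,"dy":0,"dz":-130,"spin":0},{"dx":0,"dy":0,"dz":-135,"spin":0},{"dx":0,"dy":0,"dz":-135,"spin":0}]'
python3 - <<'E'
from h import *
go(541.4,213.6,170,33.9)
cv2.imwrite('pics/w10.png',manip.grab_frame('wrist'))
E
```

```text
time_s: 15.35
position: [543.6, -275.3, 172.2]
eef_rot: [1.0, -0.008, -0.0, -0.0]
contact_force: [0.4, -0.6, -0.9]
grip_width: 0.456
t 15.35 pos [ 543.6 -275.3  172.2] ang -0.94 F [ 0.4 -0.6 -0.9] grip 39.0
dx dy dz [ -10.2 -488.8    2.2] spin -34.8
```

View pics/w10.png

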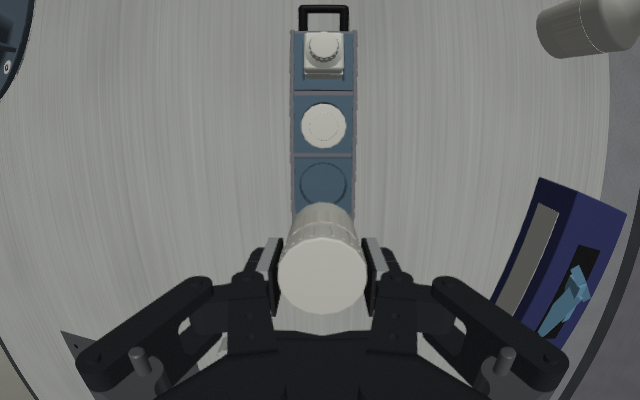

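```bash

python3 -m jog '[{"dx":-1,"dy":-25,"dz":0,"spin":0},{"dx":-2,"dy":-75,"dz":0,"spin":0},{"dx":-3,"dy":-130,"dz":0,"spin":0},{"dx":-4,"dy":-185,"dz":0,"spin":0},{"dx":-5,"dy":-240,"dz":0,"spin":0},{"dx":-6,"dy":-295,"dz":0,"spin":0},{"dx":-7,"dy":-345,"dz":0,"spin":0},{"dx":-8,"dy":-390,"dz":0,"spin":0}]'
python3 -m jog '[{"dx":0,"dy":-40,"dz":0,"spin":-7},{"dx":-1,"dy":-70,"dz":0,"spin":-14},{"dx":-2,"dy":-90,"dz":0,"spin":-21},{"dx":-2,"dy":-99,"dz":0,"spin":-28},{"dx":-2,"dy":-99,"dz":0,"spin":-34.8},{"dx":-2,"dy":-99,"dz":0,"spin":-34.8},{"dx":-2,"dy":-99,"dz":0,"spin":-34.8}]'
python3 - <<'E'
from h import *
go(541.4,213.6,36,33.9)
cv2.imwrite('pics/w11.png',manip.grab_frame('wrist'))
E
```

```text
time_s: 16.4
position: [540.8, 117.4, 171.6]
eef_rot: [1.0, -0.008, -0.001, 0.0]
contact_force: [0.4, -0.7, -0.1]
grip_width: 0.455
time_s: 17.27
position: [541.2, 214.0, 171.9]
eef_rot: [0.957, 0.29, -0.0, -0.0]
contact_force: [-0.4, 0.6, -1.0]
grip_width: 0.453
t 17.27 pos [541.2 214.  171.9] ang 33.73 F [-0.4  0.6 -1. ] grip 38.7
dx dy dz [1.000e-01 5.000e-01 1.359e+02] spin -0.2
```

View pics/w11.png

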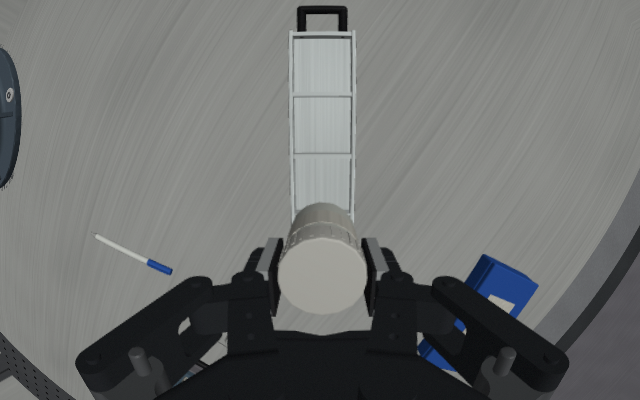

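```bash

python3 -m jog '[{"dx":0,"dy":0.5,"dz":25,"spin":0},{"dx":0,"dy":0.5,"dz":60,"spin":0},{"dx":0,"dy":0.5,"dz":90,"spin":0},{"dx":0,"dy":0.5,"dz":114,"spin":0},{"dx":0,"dy":0.5,"dz":128,"spin":0},{"dx":0,"dy":0.5,"dz":134,"spin":0},{"dx":0,"dy":0.5,"dz":136,"spin":0},{"dx":0,"dy":0.5,"dz":136,"spin":0}]'
python3 -m jog '[{"dx":0,"dy":0,"dz":0.5,"spin":0},{"dx":0,"dy":0,"dz":1,"spin":0},{"dx":0,"dy":0,"dz":1,"spin":0}]'
python3 -m jog '[{"dx":0,"dy":0,"dz":0.5,"spin":0},{"dx":0,"dy":0,"dz":1,"spin":0},{"dx":0,"dy":0,"dz":1,"spin":0}]'

```

```text
time_s: 18.32
position: [542.3, 213.5, 36.9]
eef_rot: [0.957, 0.291, 0.0, -0.0]
contact_force: [-0.8, 0.8, -0.4]
grip_width: 0.455
time_s: 18.7
position: [542.1, 213.3, 35.4]
eef_rot: [0.957, 0.291, 0.0, -0.0]
contact_force: [-0.6, -0.4, -0.9]
grip_width: 0.454
time_s: 19.08
position: [542.0, 213.3, 34.2]
eef_rot: [0.957, 0.291, -0.0, 0.0]
contact_force: [0.2, -0.1, -0.5]
grip_width: 0.453
```

```bash

python3 -m jog '[{"dx":0,"dy":0,"dz":0.5,"spin":0},{"dx":0,"dy":0,"dz":0.8,"spin":0},{"dx":0,"dy":0,"dz":0.8,"spin":0}]'
python3 -m jog '[{"dx":0,"dy":0,"dz":0.5,"spin":0},{"dx":0,"dy":0,"dz":0.7,"spin":0},{"dx":0,"dy":0,"dz":0.7,"spin":0}]'

```

```text
time_s: 19.45
position: [542.0, 213.3, 33.5]
eef_rot: [0.957, 0.291, -0.0, 0.0]
contact_force: [-0.0, 0.5, -1.2]
grip_width: 0.456
time_s: 19.82
position: [542.1, 213.4, 33.3]
eef_rot: [0.957, 0.291, 0.0, 0.0]
contact_force: [-1.9, -0.9, 4.9]
grip_width: 0.455
```

Contact as predicted (33.3 mm). Release and look.

```bash

python3 -m jog '[{"dx":0,"dy":0,"dz":0,"spin":0},{"dx":0,"dy":0,"dz":0,"spin":0},{"dx":0,"dy":0,"dz":0,"spin":0},{"dx":0,"dy":0,"dz":0,"spin":0},{"dx":0,"dy":0,"dz":0,"spin":0}]' 70
python3 - <<'E'
from h import *
go(545.2,-215.2,165,-0.96)
cv2.imwrite('pics/w12.png',manip.grab_frame('wrist'))
E
python3 -m jog '[{"dx":0,"dy":0,"dz":-30,"spin":0},{"dx":0,"dy":0,"dz":-80,"spin":0},{"dx":0,"dy":0,"dz":-120,"spin":0},{"dx":-23,"dy":29,"dz":-135,"spin":5},{"dx":-60,"dy":77,"dz":-135,"spin":12},{"dx":-98,"dy":125,"dz":-135,"spin":20},{"dx":-136,"dy":173,"dz":-135,"spin":28},{"dx":-173,"dy":221,"dz":-135,"spin":34.8}]'
python3 -m jog '[{"dx":0,"dy":0,"dz":0,"spin":0}]'
python3 - <<'E'
from h import *
go(545.2,-215.2,140,-0.96)
E
```

```text
time_s: 20.45
position: [542.0, 213.3, 32.7]
eef_rot: [0.957, 0.291, -0.0, 0.0]
contact_force: [-0.6, -0.0, -0.9]
grip_width: 0.818
t 20.45 pos [542.  213.3  32.7] ang 33.87 F [-0.6 -0.  -0.9] grip 69.9
dx dy dz [-236.1  357.6 -132.2] spin 34.8
time_s: 21.5
position: [521.1, -68.5, 168.0]
eef_rot: [1.0, -0.01, 0.0, 0.0]
contact_force: [0.8, 1.1, 0.6]
grip_width: 0.82
time_s: 21.62
position: [521.2, -69.9, 167.9]
eef_rot: [1.0, -0.011, 0.0, 0.0]
contact_force: [0.4, 0.7, -0.1]
grip_width: 0.82
t 21.62 pos [521.2 -69.9 167.9] ang -1.28 F [ 0.4  0.7 -0.1] grip 70.0
dx dy dz [ 27.3 144.7  28. ] spin -0.3
```

View pics/w12.png

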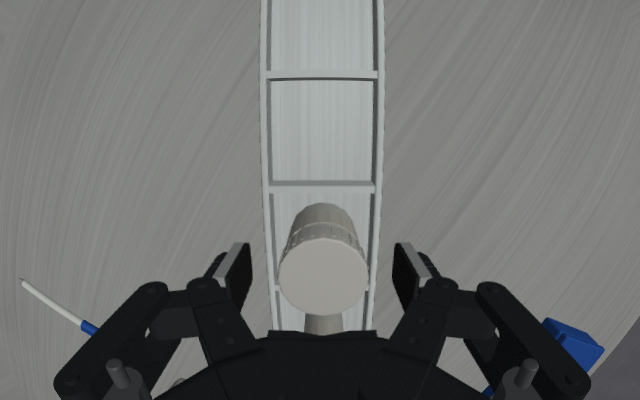

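```bash

python3 -m jog '[{"dx":9,"dy":45,"dz":0,"spin":-0.2},{"dx":18,"dy":95,"dz":0,"spin":-0.2},{"dx":25,"dy":130,"dz":0,"spin":-0.2},{"dx":27,"dy":145,"dz":10,"spin":-0.2},{"dx":27,"dy":145,"dz":28,"spin":-0.2},{"dx":27,"dy":145,"dz":28,"spin":-0.2},{"dx":27,"dy":145,"dz":28,"spin":-0.2}]'
python3 - <<'E'
from h import *
go(545.2,-215.2,37,-0.96)
cv2.imwrite('pics/w13.png',manip.grab_frame('wrist'))
E
```

```text
time_s: 22.5
position: [546.2, -210.9, 139.8]
eef_rot: [1.0, -0.006, -0.0, -0.0]
contact_force: [0.3, -0.7, 0.5]
grip_width: 0.819
t 22.5 pos [ 546.2 -210.9  139.8] ang -0.66 F [ 0.3 -0.7  0.5] grip 69.9
dx dy dz [ -0.9   4.4 102.8] spin 0.3
```

View pics/w13.png

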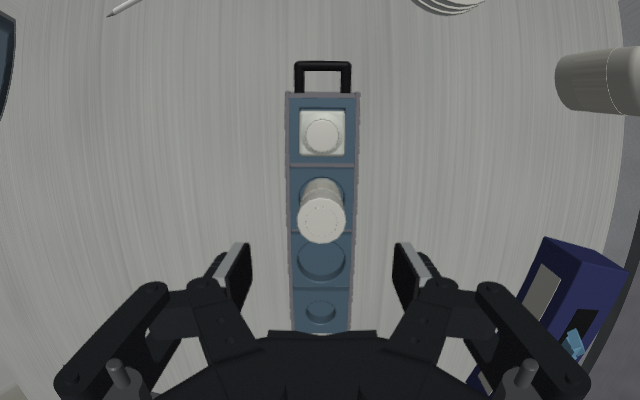

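```bash

python3 -m jog '[{"dx":-0.9,"dy":4.4,"dz":20,"spin":0.3},{"dx":-0.9,"dy":4.4,"dz":50,"spin":0.3},{"dx":-0.9,"dy":4.4,"dz":75,"spin":0.3},{"dx":-0.9,"dy":4.4,"dz":92,"spin":0.3},{"dx":-0.9,"dy":4.4,"dz":99,"spin":0.3},{"dx":-0.9,"dy":4.4,"dz":99,"spin":0.3}]'
python3 -m jog '[{"dx":0,"dy":0,"dz":0,"spin":0},{"dx":0,"dy":0,"dz":0,"spin":0},{"dx":0,"dy":0,"dz":0,"spin":0},{"dx":0,"dy":0,"dz":0,"spin":0},{"dx":0,"dy":0,"dz":0,"spin":0},{"dx":0,"dy":0,"dz":0,"spin":0},{"dx":0,"dy":0,"dz":0,"spin":0},{"dx":0,"dy":0,"dz":0,"spin":0}]' 15 40
python3 - <<'E'
from h import *
go(545.2,-215.2,37,-0.96)
cv2.imwrite('pics/w14.png',manip.grab_frame('wrist'))
E
```

```text
time_s: 23.3
position: [545.4, -216.4, 41.0]
eef_rot: [1.0, -0.009, 0.0, 0.0]
contact_force: [-0.4, -0.4, -1.1]
grip_width: 0.823
time_s: 24.3
position: [545.6, -216.6, 41.6]
eef_rot: [1.0, -0.009, 0.001, 0.0]
contact_force: [-0.9, 0.6, 5.8]
grip_width: 0.398
t 24.3 pos [ 545.6 -216.6   41.6] ang -1.03 F [-0.9  0.6  5.8] grip 34.0
dx dy dz [-0.4 -1.4  4.6] spin -0.1
```

View pics/w14.png

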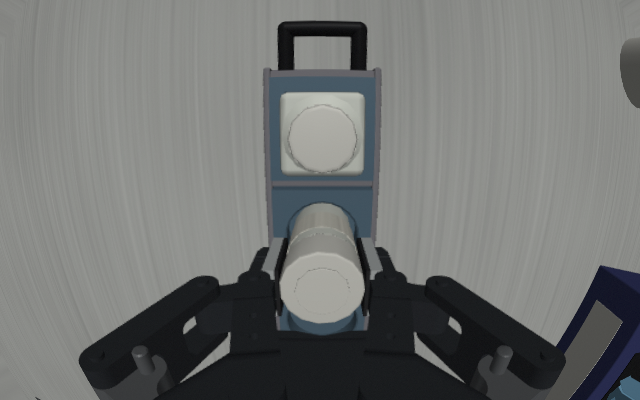

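```bash

python3 -m jog '[{"dx":0,"dy":0,"dz":-6,"spin":0},{"dx":0,"dy":0,"dz":-20,"spin":0},{"dx":0,"dy":0,"dz":-45,"spin":0},{"dx":0,"dy":0,"dz":-75,"spin":0},{"dx":0,"dy":0,"dz":-105,"spin":0},{"dx":0,"dy":0,"dz":-130,"spin":0},{"dx":0,"dy":0,"dz":-135,"spin":0},{"dx":0,"dy":0,"dz":-135,"spin":0}]'
python3 - <<'E'
from h import *
go(508,263.4,170,33.9)
cv2.imwrite('pics/w15.png',manip.grab_frame('wrist'))
E
```

```text
time_s: 25.35
position: [545.0, -216.3, 175.6]
eef_rot: [1.0, -0.009, -0.0, -0.0]
contact_force: [0.7, 0.3, -0.8]
grip_width: 0.396
t 25.35 pos [ 545.  -216.3  175.6] ang -1.04 F [ 0.7  0.3 -0.8] grip 33.8
dx dy dz [ -45.6 -479.     5.7] spin -34.9
```

View pics/w15.png

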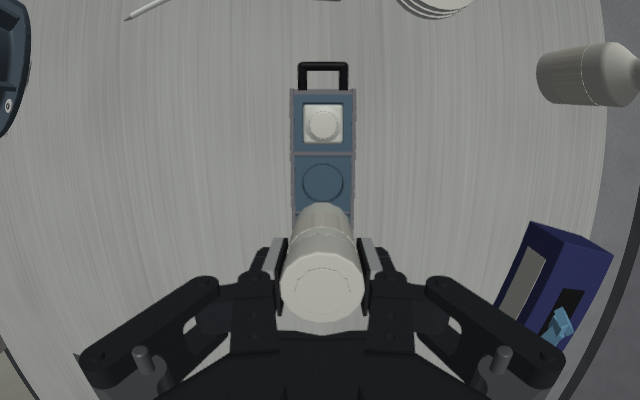

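```bash

python3 -m jog '[{"dx":-3,"dy":-25,"dz":0,"spin":0},{"dx":-8,"dy":-75,"dz":0,"spin":0},{"dx":-12,"dy":-130,"dz":0,"spin":0},{"dx":-17,"dy":-185,"dz":0,"spin":0},{"dx":-22,"dy":-240,"dz":0,"spin":0},{"dx":-28,"dy":-295,"dz":0,"spin":0},{"dx":-33,"dy":-345,"dz":0,"spin":0},{"dx":-37,"dy":-385,"dz":0,"spin":0}]'
python3 -m jog '[{"dx":-3,"dy":-40,"dz":0,"spin":-7},{"dx":-6,"dy":-70,"dz":0,"spin":-14},{"dx":-8,"dy":-88,"dz":0,"spin":-21},{"dx":-9,"dy":-94,"dz":0,"spin":-28},{"dx":-9,"dy":-94,"dz":0,"spin":-34.9},{"dx":-9,"dy":-94,"dz":0,"spin":-34.9},{"dx":-9,"dy":-94,"dz":0,"spin":-34.9}]'
python3 - <<'E'
from h import *
go(508,263.4,39,33.9)
E
```

```text
time_s: 26.4
position: [513.5, 171.9, 175.1]
eef_rot: [1.0, -0.008, -0.001, 0.0]
contact_force: [0.6, 0.3, -1.2]
grip_width: 0.399
time_s: 27.28
position: [507.3, 263.6, 175.4]
eef_rot: [0.957, 0.29, -0.0, 0.0]
contact_force: [-0.3, -0.5, -0.5]
grip_width: 0.399
t 27.27 pos [507.3 263.6 175.4] ang 33.73 F [-0.3 -0.5 -0.5] grip 34.1
dx dy dz [  0.6   0.6 136.4] spin -0.2
```

```bash

python3 -m jog '[{"dx":0,"dy":0.5,"dz":25,"spin":0},{"dx":0,"dy":0.5,"dz":60,"spin":0},{"dx":0,"dy":0.5,"dz":90,"spin":0},{"dx":0,"dy":0.5,"dz":114,"spin":0},{"dx":0,"dy":0.5,"dz":128,"spin":0},{"dx":0,"dy":0.5,"dz":135,"spin":0},{"dx":0,"dy":0.5,"dz":137,"spin":0},{"dx":0,"dy":0.5,"dz":137,"spin":0}]'
python3 -m jog '[{"dx":0,"dy":0,"dz":0.5,"spin":0},{"dx":0,"dy":0,"dz":0.7,"spin":0},{"dx":0,"dy":0,"dz":0.7,"spin":0}]'
python3 -m jog '[{"dx":0,"dy":0,"dz":0.5,"spin":0},{"dx":0,"dy":0,"dz":0.7,"spin":0},{"dx":0,"dy":0,"dz":0.7,"spin":0}]'

```

```text
time_s: 28.28
position: [508.4, 263.1, 39.3]
eef_rot: [0.957, 0.291, 0.0, -0.0]
contact_force: [-0.4, 0.6, 0.2]
grip_width: 0.399
time_s: 28.65
position: [508.2, 263.0, 38.3]
eef_rot: [0.957, 0.291, 0.0, -0.0]
contact_force: [-0.2, 0.7, -0.7]
grip_width: 0.406
time_s: 29.02
position: [508.1, 262.9, 37.4]
eef_rot: [0.957, 0.291, -0.0, 0.0]
contact_force: [0.9, -0.3, -0.4]
grip_width: 0.396
```

```bash

python3 -m jog '[{"dx":0,"dy":0,"dz":0.5,"spin":0},{"dx":0,"dy":0,"dz":0.8,"spin":0},{"dx":0,"dy":0,"dz":0.8,"spin":0}]'
python3 -m jog '[{"dx":0,"dy":0,"dz":0.5,"spin":0},{"dx":0,"dy":0,"dz":0.7,"spin":0},{"dx":0,"dy":0,"dz":0.7,"spin":0}]'

```

```text
time_s: 29.4
position: [508.1, 262.9, 36.7]
eef_rot: [0.957, 0.291, -0.0, 0.0]
contact_force: [-0.6, -1.0, 1.2]
grip_width: 0.398
time_s: 29.78
position: [508.2, 263.0, 36.6]
eef_rot: [0.957, 0.291, 0.0, -0.0]
contact_force: [-2.7, -1.6, 9.7]
grip_width: 0.398
```

```bash

python3 -m jog '[{"dx":0,"dy":0,"dz":0,"spin":0},{"dx":0,"dy":0,"dz":0,"spin":0},{"dx":0,"dy":0,"dz":0,"spin":0},{"dx":0,"dy":0,"dz":0,"spin":0},{"dx":0,"dy":0,"dz":0,"spin":0}]' 70
python3 - <<'E'
from h import *
go(546,-155.3,165,-0.96)
cv2.imwrite('pics/w16.png',manip.grab_frame('wrist'))
E
python3 -m jog '[{"dx":0,"dy":0,"dz":-30,"spin":0},{"dx":0,"dy":0,"dz":-80,"spin":0},{"dx":0,"dy":0,"dz":-120,"spin":0},{"dx":-17,"dy":30,"dz":-135,"spin":5},{"dx":-44,"dy":80,"dz":-135,"spin":12},{"dx":-71,"dy":130,"dz":-135,"spin":20},{"dx":-98,"dy":180,"dz":-135,"spin":28},{"dx":-125,"dy":230,"dz":-135,"spin":34.8}]'
python3 -m jog '[{"dx":0,"dy":0,"dz":0,"spin":0},{"dx":0,"dy":0,"dz":0,"spin":0}]'
python3 - <<'E'
from h import *
go(546,-155.3,140,-0.96)
E
```

```text
time_s: 30.4
position: [508.1, 263.0, 35.8]
eef_rot: [0.957, 0.291, -0.0, 0.0]
contact_force: [0.1, 0.4, 0.4]
grip_width: 0.825
t 30.4 pos [508.1 263.   35.8] ang 33.87 F [0.1 0.4 0.4] grip 70.5
dx dy dz [-201.6  368.4 -129.2] spin 34.8
time_s: 31.45
position: [532.4, 0.5, 171.0]
eef_rot: [1.0, -0.01, 0.0, 0.0]
contact_force: [0.8, 0.2, 0.3]
grip_width: 0.823
time_s: 31.7
position: [532.4, 2.6, 170.8]
eef_rot: [1.0, -0.008, -0.0, -0.0]
contact_force: [0.3, -0.3, -0.3]
grip_width: 0.82
t 31.7 pos [532.4   2.6 170.8] ang -0.92 F [ 0.3 -0.3 -0.3] grip 70.0
dx dy dz [ 16.2 157.6  30.8] spin 0.0
```

View pics/w16.png

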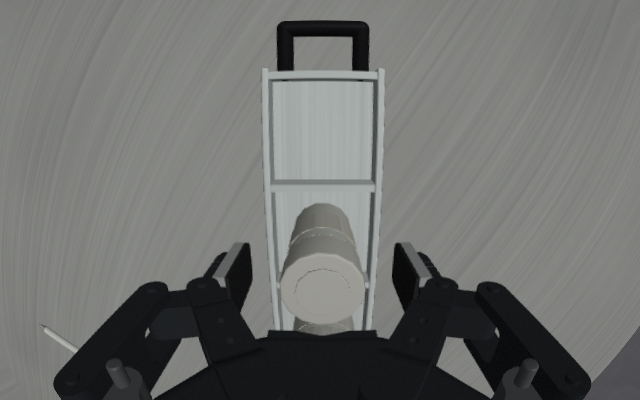

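Jar stands in its bay, one bay left by the handle. On to the bottle.

```bash

python3 -m jog '[{"dx":5,"dy":45,"dz":0,"spin":0},{"dx":10,"dy":95,"dz":0,"spin":0},{"dx":15,"dy":138,"dz":0,"spin":0},{"dx":16,"dy":157.6,"dz":10,"spin":0},{"dx":16,"dy":157.6,"dz":31,"spin":0},{"dx":16,"dy":157.6,"dz":31,"spin":0},{"dx":16,"dy":157.6,"dz":31,"spin":0}]'
python3 - <<'E'
from h import *
go(546,-155.3,37,-0.96)
cv2.imwrite('pics/w17.png',manip.grab_frame('wrist'))
E
```

```text
time_s: 32.58
position: [546.2, -154.6, 140.2]
eef_rot: [1.0, -0.007, 0.0, -0.0]
contact_force: [0.2, -0.1, -0.1]
grip_width: 0.821
t 32.58 pos [ 546.2 -154.6  140.2] ang -0.85 F [ 0.2 -0.1 -0.1] grip 70.1
dx dy dz [ -0.2   0.7 103.2] spin 0.1
```

View pics/w17.png

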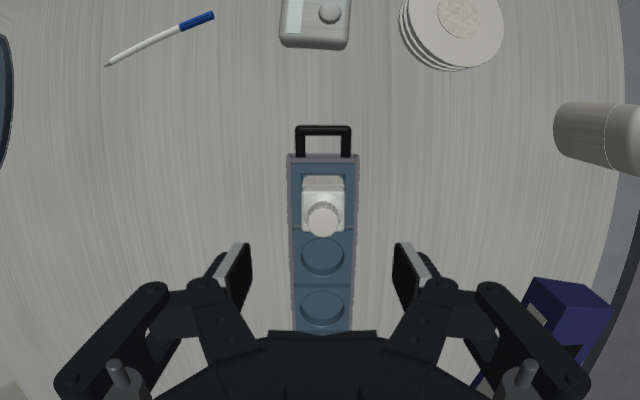

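```bash

python3 -m jog '[{"dx":-0.2,"dy":0.5,"dz":20,"spin":0},{"dx":-0.2,"dy":0.5,"dz":50,"spin":0},{"dx":-0.2,"dy":0.5,"dz":78,"spin":0},{"dx":-0.2,"dy":0.5,"dz":97,"spin":0},{"dx":-0.2,"dy":0.5,"dz":105,"spin":0},{"dx":-0.2,"dy":0.5,"dz":105,"spin":0}]'
python3 -m jog '[{"dx":0,"dy":0,"dz":0,"spin":0},{"dx":0,"dy":0,"dz":0,"spin":0},{"dx":0,"dy":0,"dz":0,"spin":0},{"dx":0,"dy":0,"dz":0,"spin":0},{"dx":0,"dy":0,"dz":0,"spin":0},{"dx":0,"dy":0,"dz":0,"spin":0},{"dx":0,"dy":0,"dz":0,"spin":0},{"dx":0,"dy":0,"dz":0,"spin":0}]' 15 40
python3 -m jog '[{"dx":0,"dy":0,"dz":-6,"spin":0},{"dx":0,"dy":0,"dz":-20,"spin":0},{"dx":0,"dy":0,"dz":-45,"spin":0},{"dx":0,"dy":0,"dz":-75,"spin":0},{"dx":0,"dy":0,"dz":-105,"spin":0},{"dx":0,"dy":0,"dz":-130,"spin":0},{"dx":0,"dy":0,"dz":-135,"spin":0},{"dx":0,"dy":0,"dz":-135,"spin":0}]'
python3 - <<'E'
from h import *
go(474.5,313.2,170,33.9)
cv2.imwrite('pics/w18.png',manip.grab_frame('wrist'))
E
```

```text
time_s: 33.38
position: [545.9, -156.0, 35.1]
eef_rot: [1.0, -0.008, 0.0, 0.0]
contact_force: [-0.5, -0.1, -0.6]
grip_width: 0.822
time_s: 34.38
position: [546.1, -156.2, 35.7]
eef_rot: [1.0, -0.008, 0.001, 0.0]
contact_force: [-0.4, 0.4, 6.9]
grip_width: 0.365
time_s: 35.38
position: [545.5, -156.0, 169.8]
eef_rot: [1.0, -0.008, -0.0, 0.0]
contact_force: [-0.5, -0.6, -1.4]
grip_width: 0.37
t 35.38 pos [ 545.5 -156.   169.8] ang -0.93 F [-0.5 -0.6 -1.4] grip 31.6
dx dy dz [-7.860e+01 -4.679e+02 -2.000e-01] spin -34.8
```

View pics/w18.png

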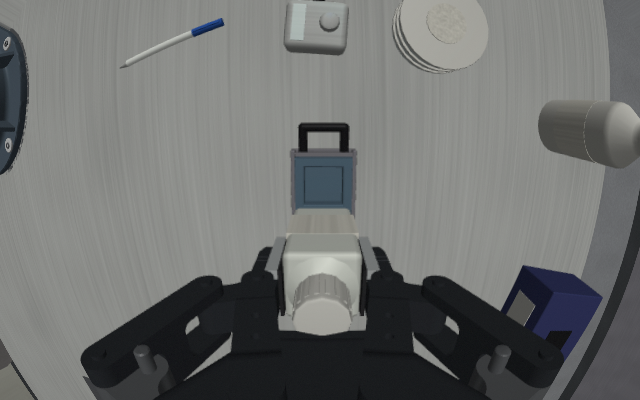

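```bash

python3 -m jog '[{"dx":-4,"dy":-25,"dz":0,"spin":0},{"dx":-12,"dy":-75,"dz":0,"spin":0},{"dx":-21,"dy":-130,"dz":0,"spin":0},{"dx":-31,"dy":-185,"dz":0,"spin":0},{"dx":-40,"dy":-240,"dz":0,"spin":0},{"dx":-49,"dy":-295,"dz":0,"spin":0},{"dx":-58,"dy":-345,"dz":0,"spin":0},{"dx":-65,"dy":-385,"dz":0,"spin":0}]'
python3 -m jog '[{"dx":-6,"dy":-35,"dz":0,"spin":-7},{"dx":-10,"dy":-62,"dz":0,"spin":-14},{"dx":-13,"dy":-78,"dz":0,"spin":-21},{"dx":-14,"dy":-83,"dz":0,"spin":-28},{"dx":-14,"dy":-83,"dz":0,"spin":-34.8},{"dx":-14,"dy":-83,"dz":0,"spin":-34.8},{"dx":-14,"dy":-83,"dz":0,"spin":-34.8}]'
python3 - <<'E'
from h import *
go(474.5,313.2,33,33.9)
cv2.imwrite('pics/w19.png',manip.grab_frame('wrist'))
E
```

```text
time_s: 36.42
position: [485.9, 231.7, 168.8]
eef_rot: [1.0, -0.008, -0.001, 0.0]
contact_force: [0.7, -0.5, -0.2]
grip_width: 0.368
time_s: 37.3
position: [474.2, 313.0, 169.3]
eef_rot: [0.957, 0.29, -0.0, 0.0]
contact_force: [0.4, -0.3, -0.5]
grip_width: 0.37
t 37.3 pos [474.2 313.  169.3] ang 33.71 F [ 0.4 -0.3 -0.5] grip 31.6
dx dy dz [5.000e-01 1.000e-01 1.363e+02] spin -0.2
```

View pics/w19.png

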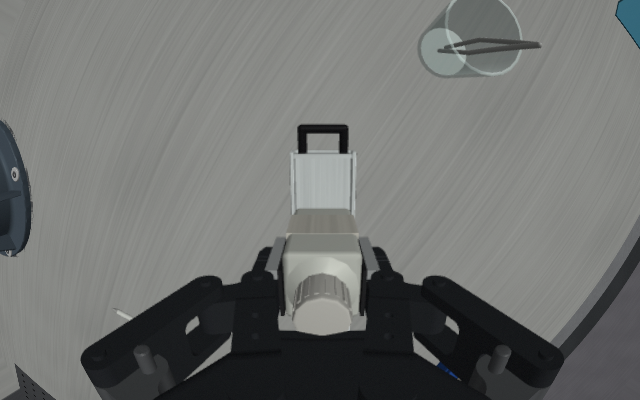

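```bash

python3 -m jog '[{"dx":0,"dy":0,"dz":25,"spin":0},{"dx":0,"dy":0,"dz":60,"spin":0},{"dx":0,"dy":0,"dz":90,"spin":0},{"dx":0,"dy":0,"dz":114,"spin":0},{"dx":0,"dy":0,"dz":128,"spin":0},{"dx":0,"dy":0,"dz":135,"spin":0},{"dx":0,"dy":0,"dz":137,"spin":0},{"dx":0,"dy":0,"dz":137,"spin":0}]'
python3 -m jog '[{"dx":0,"dy":0,"dz":0.5,"spin":0},{"dx":0,"dy":0,"dz":0.7,"spin":0},{"dx":0,"dy":0,"dz":0.7,"spin":0}]'
python3 -m jog '[{"dx":0,"dy":0,"dz":0.5,"spin":0},{"dx":0,"dy":0,"dz":0.7,"spin":0},{"dx":0,"dy":0,"dz":0.7,"spin":0}]'

```

```text
time_s: 38.35
position: [474.7, 313.4, 33.5]
eef_rot: [0.957, 0.291, 0.0, -0.0]
contact_force: [0.1, 0.9, -0.9]
grip_width: 0.374
time_s: 38.72
position: [474.4, 313.2, 32.3]
eef_rot: [0.957, 0.291, 0.0, -0.0]
contact_force: [-0.3, 0.1, -0.0]
grip_width: 0.367
time_s: 39.1
position: [474.3, 313.2, 31.5]
eef_rot: [0.957, 0.291, -0.0, 0.0]
contact_force: [0.4, -0.5, -1.0]
grip_width: 0.373
```

```bash

python3 -m jog '[{"dx":0,"dy":0,"dz":0.5,"spin":0},{"dx":0,"dy":0,"dz":0.8,"spin":0},{"dx":0,"dy":0,"dz":0.8,"spin":0}]'
python3 -m jog '[{"dx":0,"dy":0,"dz":0.3,"spin":0},{"dx":0,"dy":0,"dz":0.5,"spin":0},{"dx":0,"dy":0,"dz":0.5,"spin":0}]'

```

```text
time_s: 39.48
position: [474.3, 313.2, 30.7]
eef_rot: [0.957, 0.291, -0.0, 0.0]
contact_force: [-1.0, 0.0, 0.4]
grip_width: 0.369
time_s: 39.85
position: [474.4, 313.2, 30.6]
eef_rot: [0.957, 0.291, 0.0, 0.0]
contact_force: [-1.1, -1.1, 6.1]
grip_width: 0.37
```

```bash

python3 -m jog '[{"dx":0,"dy":0,"dz":0,"spin":0},{"dx":0,"dy":0,"dz":0,"spin":0},{"dx":0,"dy":0,"dz":0,"spin":0},{"dx":0,"dy":0,"dz":0,"spin":0},{"dx":0,"dy":0,"dz":0,"spin":0}]' 70
python3 -m jog '[{"dx":0,"dy":0,"dz":-30,"spin":0},{"dx":0,"dy":0,"dz":-80,"spin":0},{"dx":0,"dy":0,"dz":-130,"spin":0},{"dx":0,"dy":30,"dz":-180,"spin":0},{"dx":0,"dy":80,"dz":-200,"spin":0},{"dx":0,"dy":130,"dz":-200,"spin":0},{"dx":0,"dy":158,"dz":-200,"spin":0},{"dx":0,"dy":158,"dz":-200,"spin":0}]'
python3 -m jog '[{"dx":0,"dy":0,"dz":0,"spin":0},{"dx":0,"dy":0,"dz":0,"spin":0}]'
python3 - <<'E'
from h import *
go(474.5,313.2,33,33.9)
c=cal('wrist');np.save('w20.npy',c,allow_pickle=True)
f=manip.grab_frame('wrist'); cv2.imwrite('pics/w20.png',f)
cv2.imwrite('pics/w20z.png',cv2.resize(f[0:240,220:420],None,fx=2.5,fy=2.5,interpolation=cv2.INTER_CUBIC))
t=manip.grab_frame('scene');cv2.imwrite('pics/s20.png',cv2.resize(t[145:235,345:475],None,fx=5.5,fy=5.5,interpolation=cv2.INTER_CUBIC))
E
```

```text
time_s: 40.48
position: [474.4, 313.2, 30.2]
eef_rot: [0.957, 0.291, 0.0, 0.0]
contact_force: [0.5, -0.2, -0.2]
grip_width: 0.822
time_s: 41.48
position: [563.1, 180.5, 230.0]
eef_rot: [0.957, 0.29, -0.0, 0.0]
contact_force: [-0.3, -0.3, -0.5]
grip_width: 0.819
time_s: 41.72
position: [561.9, 182.8, 230.2]
eef_rot: [0.956, 0.292, -0.0, -0.0]
contact_force: [0.2, -0.0, -0.5]
grip_width: 0.816
t 41.73 pos [561.9 182.8 230.2] ang 33.93 F [ 0.2 -0.  -0.5] grip 69.7
dx dy dz [   0.3 -156.9  197.2] spin 0.0
```

View pics/w20z.png

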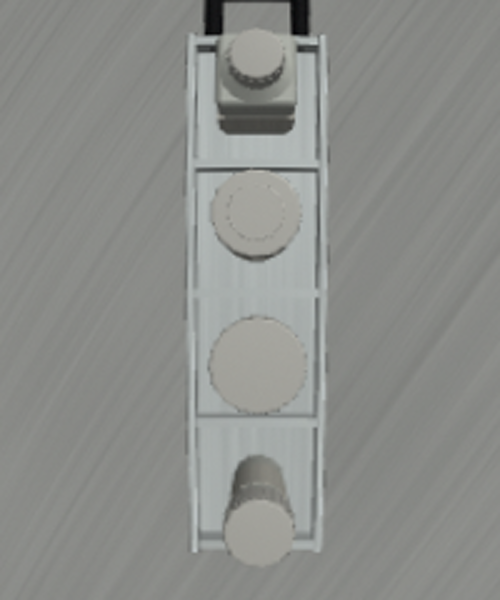

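View pics/s20.png

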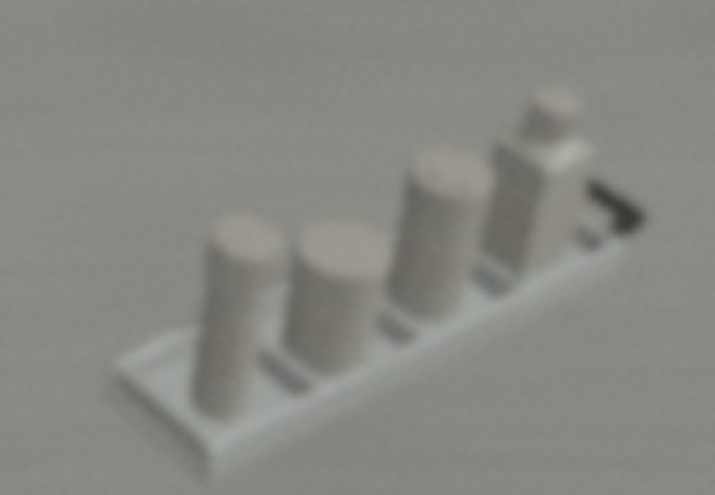

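Numeric check of positions in the tray frame from the lid centres (wrist and scene views).

```bash
python3 - <<'E'
from h import *
S=cal('scene');c=np.load('w20.npy',allow_pickle=True).item();t=.5913
for n,w,s,z in [('bottle',(257,57),(556,103),88),('jar',(256,211),(452,172),74),('pot',(257,364),(344,250),60),('vial',(259,533),(245,241),92)]:
    pw=np.array((220,0))+np.array(w)/2.5-.3; ps=np.array((345,145))+np.array(s)/5.5-.4
    X,r=tri([(c,pw),(S,ps)])
    d=X[:2]-[524.7,238.5]; Y=onz(c,pw,z)[:2]-[524.7,238.5]
    f=lambda d:np.round([np.cos(t)*d[0]+np.sin(t)*d[1],-np.sin(t)*d[0]+np.cos(t)*d[1]],1)
    print(n,f(d),f(Y),X[2].round(1),r.round(1))
o=manip.observe();print(o['time_s'],o['joint_velocities'].max())
E
```

```text
bottle [ 0.3 89.7] [-0.1 89.4] 88.2 0.5
jar [-0.5 31.5] [-0.4 31.6] 74.1 0.1
pot [  0.1 -29.2] [  0.  -29.1] 58.7 0.1
vial [  0.8 -91. ] [  0.8 -90.4] 90.2 0.0
41.825 0.0002658041304860455
```

All are within 2 mm of the bay centres, and the top heights (88/74/59/90 mm) match containers standing on the bay floor.

```bash
python3 -c "
from bench import manip
print(manip.finish_job())"
```

```text
the job is handed in; nothing more can be done
None
```

I moved all four containers into the metal tray in the carrier's order: bottle in the bay next to the handle, then jar, pot and vial. I handed the job in at about 42 s of the 106 s allowed. `finish_job` gives no verdict.

Each container was lowered in small steps until the wrist force showed it touching the bay floor (5–10 N), then released.

**Position and height:** The last check used the wrist and scene cameras.

| Container | Offset from bay centre (limit 20 mm) | Lid height measured | Expected on the floor |
|---|---|---|---|
| Bottle | under 1 mm | 88.2 mm | 88 mm |
| Jar | 1.6 mm | 74.1 mm | 74 mm |
| Pot | under 1 mm | 58.7 mm | 60 mm |
| Vial | 1.3 mm | 90.2 mm | 92 mm |

The pot and vial read 1–2 mm low, which is within the calibration error. I took the tray's position as fixed from the earlier fit.

**Upright and released:** All four look upright in the pictures, but I did not measure their tilt. At hand-in the gripper stood open above the tray with no contact force.

No check failed, and the first pose estimates from the overhead camera agreed with the wrist measurements to within about 2 mm.

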